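# Pin the swing fence of the leaded-light angle jig

### The job

Swing the aluminium fence of the angle jig round until the hole in its end lines up with the hole in the steel bracket on the board, then take the steel pin out of its wooden block and push it down through both holes until it is fully home, its collar resting on the fence. Let go of it, and leave the jar, the brush and the tray where they are.

Things in the scene. Friction and masses are not known exactly. Their poses are not given: they have to be found in the camera images.
- pivot (a point): The axis about which the fence swings: a vertical steel pivot on the angle jig, a fixed 270 x 325 mm plywood board 18 mm thick lying on the bench. The point lies on the axis, near its top, 58 mm above the bench. Its x axis points along the jig's base fence (a low wooden strip at one edge of the board).
- fence (a joint): Angle (rad, -0.15 to 0.95) of the swinging fence about the pivot: 0 = pointing along the jig's -y, square to the base fence; it grows anticlockwise seen from above, towards the base fence. Slight friction (about 1.3 N at the knob) keeps it where it is left; no stop at the bracket. An aluminium bar 34 mm wide, top 53 mm above the bench, ending in a 36 mm wide tongue.
- fence_knob (a point): Centre of the top of the upright round wooden knob on the fence, 26 mm in diameter and 42 mm tall (53 to 95 mm above the bench), 115 mm from the pivot. It turns with the fence and can be gripped from above or pushed sideways.
- fence_hole (a point): Centre of the upper mouth of the 12 mm vertical through hole in the fence's tongue, 210 mm from the pivot, 25 mm from the tongue's end, 53 mm above the bench. The tongue is 12 mm thick (41 to 53 mm above the bench) and passes 1 mm above the bracket.
- bracket_hole (a point): Centre of the upper mouth of the 12 mm vertical hole, 22 mm deep, in the steel bracket: a block 36 mm wide, 50 mm long, 22 mm thick, fixed on the board, its top 40 mm above the bench, its hole 210 mm from the pivot; where it stands round the pivot varies. When the holes line up, the sides of the tongue and of the bracket are flush.
- pin: Loose steel pin, about 80 g, upright in its wooden block at the start. Origin: centre of the collar's underside; z points up to the head. Collar 26 mm in diameter, 5 mm thick; above it a round head to grip, 20 mm in diameter, 32 mm tall (top 37 mm above the origin); below it a shank 10 mm in diameter, 32 mm long, whose last 9 mm taper to 4 mm.
- pin_tip (a point): Lower end of the pin's shank, on its axis, 32 mm below the underside of the collar.
- block: Fixed wooden block 70 x 60 x 50 mm with one 13 mm hole, 40 mm deep, in the middle of its top, in which the pin stands with its collar on the block's top, 50 mm above the bench. Origin: centre of its underside.
- jar: Bystander: loose jar with a blue cap, 68 mm in diameter, 90 mm tall. Origin: centre of its underside.
- brush: Bystander: loose brush 180 mm long lying on the bench. Origin: centre of its underside.
- tray: Bystander: loose clear open tray 100 x 120 x 35 mm. Origin: centre of its underside.

How it is judged:
By the outcome, as a careful person would: the job done as asked, in the order asked, and still so for the second after the job is handed in, with the robot touching nothing.
It also fails if it takes over 72 s, if anything falls off the work surface, if the arm or the gripper's body presses on something with over 40 N, if the wrist force passes 120 N, or if a joint passes its speed limit or range.

### The arm

A 6-joint arm with a two-finger parallel gripper is mounted at the origin on the work surface. World frame = base frame: x ahead of the robot, y to its left, z up, the work surface at z = 0. Lengths are in mm, angles in rad, forces in N, time in s.
With the tool pointing down it reaches from about 300 to 875 mm from the base axis. Payload 4.2 kg.
Tool frame: the origin (TCP) lies at the very end of the fingers, on their centre line; the grasp point (between the pads) lies 19 mm behind it; z points along the fingers, y is the line along which they close (so a half turn about z gives the same grasp; the last joint's range is limited). The gripper opens to 85 mm and grips with 20 to 120 N. Pads are 22 mm wide; open, the fingers measure 114 mm over their backs; the gripper's body (76 mm by 85 mm) begins 54 mm behind the grasp point. The pads swing forward as they close: fully open they stand 13 mm farther back than shut.
Start: joints at [-0.02, 0.32, 1.565, -0, 1.257, -0.02], TCP at [575.014, 0, 231.338] pointing down, gripper open.
Joint ranges: [-3.11, 3.11], [-0.84, 2.01], [0.21, 2.61], [-1.34, 4.49], [0.05, 2.63], [-2.56, 2.56]. Speed limits (rad/s): [2.57, 2.57, 3.14, 3.14, 3.14, 3.14].

### API

Orientations are given as a rotation vector (axis times angle).
In Python, from workcell import bot gives the robot as it stands.
- The arm moves only by the tool apply_moves, never from a script. Its argument "commands" is a list of rows, each an object of numbers: "claw": the opening, from 0 (shut) to 1 (fully open); "dx", "dy", "dz": the shift along the tool's x, y, z in mm; "roll": the turn about the tool's z in degrees. In form: [{"claw": .., "dx": .., "dy": .., "dz": .., "roll": ..}, ...]. A call has 1 to 12 rows; each row is the pose to reach, as a shift and turn from the pose commanded when the call began, along the tool's axes at that moment; what a row does not reach only later rows make up. A row lasts 1/12 s, in which the tool goes at most 41.7 mm and 7.16 degrees, less where a joint would pass 70% of its speed; a pose out of reach is approached as far as the arm can. A call with a gripper value outside its range is refused whole. The fingers move at their own pace and stop on an object; "force" is the grip in N (left out, the last holds). Time passes only in rows, so rows that repeat a pose let the fingers close. It gives the time, the measured TCP pose, the force, the opening and the grip force at its end, in the units of the state.
- bot.read_state(): the state, without advancing time (a new reading comes with each control period).
- bot.get_image(name): name is "scene" or "side" or "wrist"; returns the picture (400x640x3 uint8, red, green, blue); there is no depth.
- bot.camera_model(name): a dict with "fx", "fy", "cx", "cy" (pixels), "distortion" ([k1, k2, p1, p2, k3] as OpenCV has them; the pictures are not rectified), "R" (3x3) and "t" (3): a world point X has camera coordinates R X + t; the wrist camera has in their place "mount" (4x4, takes a point from camera to tool coordinates, whose origin is the TCP and whose axes are the flange's). Camera axes: x right, y down, z forward; pixel columns grow to the right and rows downward; lengths in mm; the calibration is good to about 2 mm. A picture is of the moment at which its call begins: read the wrist's pose just before it. camera_model takes no time and is no camera call.
- bot.hand_in(): hands the job in; it is judged then, once.
Trained networks look in the newest picture that a camera, given by its name, has taken for a name from the list of things; names that differ only in an ending like _2 or _b are one class to them, and where a whole thing is asked for, a point or a joint stands for the part that bears it (a point fixed in the world has none). Each returns a list of dicts, best first, with "score" (0 to 1); they miss things now and then, are a little off and sometimes report something else, mostly with a low value. They report only what shows in the picture. A call takes as long as a camera call.
- bot.search_frame(camera, name): "bbox" ([left, top, right, bottom] in pixels, round what is visible of it).
The state is a dict: "t": time; "q": joint angles; "dq": joint speeds; "joint_torque": joint torques, N m; "tool_pos": TCP position; "tcp_rot": TCP orientation; "force": force on the tool from outside, world axes, zero at the start; "ft_torque": the same for the moment, N m; "grip_width": finger opening in mm; "grasp_force": force on a finger pad.
Only numpy, scipy, OpenCV 4.12 (cv2) and the standard library are available. Lean on these libraries where they do the work, as an engineer would, in place of code of your own. Each camera call takes 0.05 s, during which the arm holds its last target. There are 200 camera calls.

## Working session

There is one attempt and no reset: what is moved stays moved. The work goes in short steps, Python scripts to look and compute and a tool call to move; the robot and the scene stay as the last step left them, time stands still between calls to the robot, and variables do not carry over. Pictures are saved under pics/ and viewed, at most 10 in all, crops included, and the job is handed in when it is done.

Besides the shell and the picture viewer there is one more tool, called after "Call:" as name(argument=value, ...), one argument or row to a line, values as JSON. apply_moves: Moves the arm, as the interface text tells. Its arguments: {"type":"object","properties":{"commands":{"type":"array"},"force":{"type":"number"}},"required":["commands"]}

```bash
mkdir -p pics; ls
cat > h.py <<'E'
import numpy as np, cv2, json
from workcell import bot
def snap(cam,fn=None):
    s=bot.read_state(); im=bot.get_image(cam)
    if fn: cv2.imwrite('pics/'+fn,cv2.cvtColor(im,cv2.COLOR_RGB2BGR))
    return s,im
def cam(name,s=None):
    m=bot.camera_model(name)
    K=np.array([[m['fx'],0,m['cx']],[0,m['fy'],m['cy']],[0,0,1.]]);d=np.array(m['distortion'],float)
    if 'mount' in m:
        T=np.eye(4);T[:3,:3]=cv2.Rodrigues(np.array(s['tcp_rot'],float))[0];T[:3,3]=s['tool_pos']
        C=T@np.array(m['mount']);R=C[:3,:3].T;t=-R@C[:3,3]
    else: R=np.array(m['R']);t=np.array(m['t'],float).ravel()
    return K,d,R,t
def ray(c,uv):
    K,d,R,t=c;n=cv2.undistortPoints(np.array([[uv]],float),K,d)[0,0]
    v=R.T@np.array([n[0],n[1],1]);return -R.T@t,v/np.linalg.norm(v)
def atz(c,uv,z):
    o,v=ray(c,uv);return o+v*(z-o[2])/v[2]
def proj(c,X):
    K,d,R,t=c;return cv2.projectPoints(np.array(X,float).reshape(-1,1,3),cv2.Rodrigues(R)[0],t,K,d)[0].reshape(-1,2)
def tri(*cu):
    A=np.zeros((3,3));b=np.zeros(3)
    for c,uv in cu:
        o,v=ray(c,uv);P=np.eye(3)-np.outer(v,v);A+=P;b+=P@o
    return np.linalg.solve(A,b)
E
python3 - <<'E'
from h import *
st={}
for c in ['scene','side','wrist']:
    s,im=snap(c,c+'0.png');st[c]=im
    print(c,{k:np.round(v,3).tolist() for k,v in bot.camera_model(c).items()})
    for n in ['pivot','fence','fence_knob','fence_hole','bracket_hole','pin','block','jar','brush','tray']:
        r=bot.search_frame(c,n)[:2];print(n,[(np.round(q['bbox']).tolist(),round(q['score'],2)) for q in r])
cv2.imwrite('pics/both.png',cv2.cvtColor(np.hstack([st['scene'],st['side']]),cv2.COLOR_RGB2BGR))
print(s)
E
```

```text
pics
scene {'fx': 486.414, 'fy': 486.414, 'cx': 328.763, 'cy': 207.069, 'distortion': [-0.055, 0.0, 0.0, 0.0, 0.0], 'R': [[0.623, 0.782, -0.015], [0.555, -0.455, -0.696], [-0.552, 0.425, -0.718]], 't': [-368.135, -240.653, 1872.911]}
pivot [([290.0, 176.0, 420.0, 273.0], 0.66)]
fence [([349.0, 182.0, 363.0, 234.0], 0.85)]
fence_knob [([352.0, 183.0, 368.0, 238.0], 0.61)]
fence_hole [([352.0, 178.0, 366.0, 238.0], 0.74), ([211.0, 246.0, 224.0, 257.0], 0.39)]
bracket_hole [([336.0, 223.0, 352.0, 252.0], 0.78)]
pin [([211.0, 245.0, 221.0, 255.0], 0.41)]
block [([205.0, 246.0, 231.0, 276.0], 0.98)]
jar [([247.0, 302.0, 274.0, 340.0], 0.63)]
brush []
tray [([407.0, 162.0, 453.0, 199.0], 0.57)]
side {'fx': 371.578, 'fy': 371.578, 'cx': 316.736, 'cy': 195.828, 'distortion': [-0.02, 0.0, 0.0, 0.0, 0.0], 'R': [[0.963, -0.267, 0.017], [-0.128, -0.515, -0.848], [0.236, 0.814, -0.53]], 't': [-533.004, 162.322, 850.753]}
pivot [([260.0, 165.0, 395.0, 253.0], 0.64)]
fence [([275.0, 175.0, 362.0, 208.0], 0.79)]
fence_knob [([275.0, 174.0, 358.0, 208.0], 0.89)]
fence_hole [([277.0, 173.0, 357.0, 206
[... 901 characters left out ...]
t': 1.1, 'q': array([-2.00251931e-02,  3.19598254e-01,  1.56450101e+00, -4.55727649e-05,
        1.25739380e+00, -2.00094662e-02]), 'dq': array([-1.28294534e-03, -1.05611462e-03,  8.21638652e-05, -1.07643549e-03,
        7.66313410e-04,  1.42232950e-04]), 'joint_torque': array([ 1.42761754e-03, -4.15418530e+01, -2.34423548e+01,  1.53131641e-04,
        1.03164195e-04, -5.79554111e-07]), 'tool_pos': array([ 5.75015289e+02, -2.78274331e-02,  2.31338556e+02]), 'tcp_rot': array([2.22137131e+00, 2.22136758e+00, 5.92685073e-05]), 'force': array([-0.72064726,  0.86404855, -0.90435131]), 'ft_torque': array([-0.01076813,  0.02252893, -0.04311311]), 'grasp_force': 0.0, 'grip_width': 85.49276639033089}
```

View pics/scene0.png

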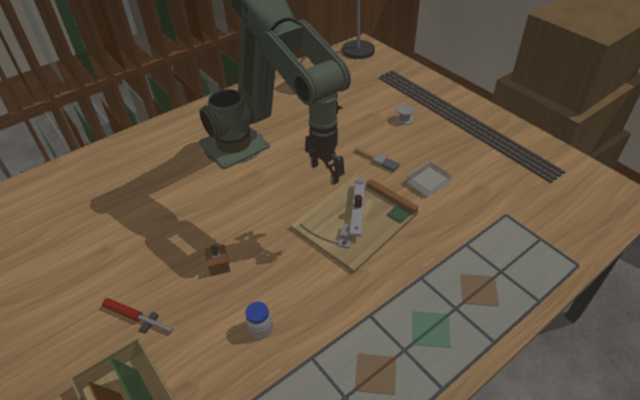

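View pics/wrist0.png

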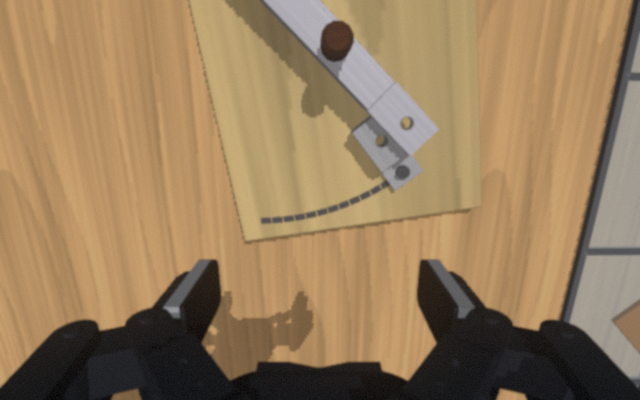

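The wrist view shows the knob top near (340,33), the fence hole at (407,123), the bracket hole at (381,141), and a dark-topped stud at (402,172). The scene view shows the pin in its block at (215,250). The fence needs a small clockwise turn. I'll shift the arm for a second view.

Call:
apply_moves(
  commands=[
    {"dx": 30},
    {"dx": 60},
    {"dx": 90},
    {"dx": 110},
    {"dx": 110},
    {"dx": 110},
  ],
)

```text
$.commands[0]: bad value
```

Run:
```python
from h import *
s,im=snap('wrist','wrist1.png');print(s['tool_pos'],s['tcp_rot'])
a,b=[[cv2.imread(f'pics/{n}.png')] for n in ('scene0','side0')]
A=cv2.resize(a[0][225:295,190:250],None,fx=6,fy=6,interpolation=cv2.INTER_CUBIC)
B=cv2.resize(b[0][295:365,295:355],None,fx=6,fy=6,interpolation=cv2.INTER_CUBIC)
cv2.imwrite('pics/pin.png',np.hstack([A,B]))
```

```text
[5.75028893e+02 2.22819539e-04 2.31314314e+02] [2.22141923e+00 2.22138636e+00 8.62570080e-05]
```

View pics/wrist1.png

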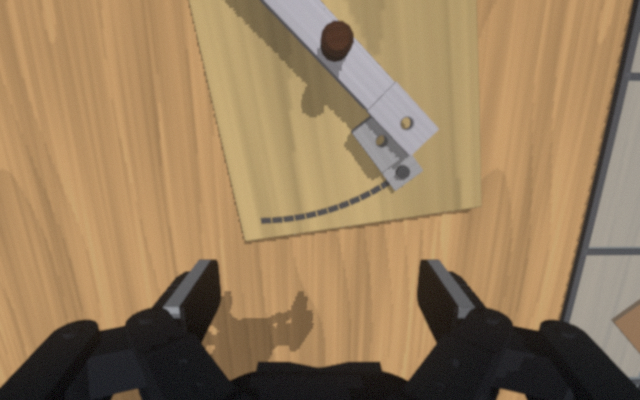

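View pics/pin.png

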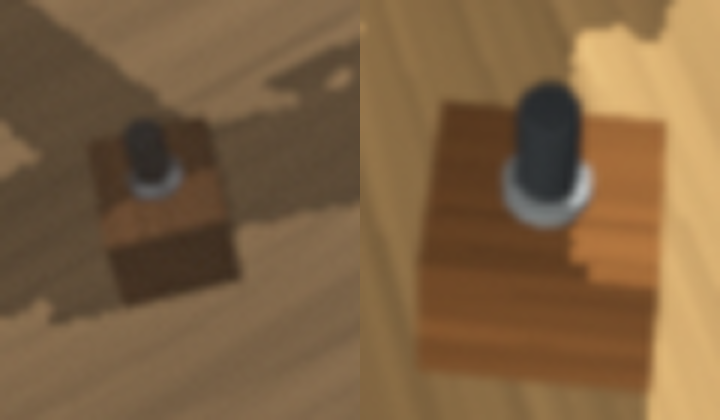

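The move was refused because every field is required, so wrist1 repeats the first view. The pin crops put the centre of the head's top at about (214.3,246.3) in scene and (326.7,311) in side.

Call:
apply_moves(
  commands=[
    {"claw": 1, "dx": 30, "dy": 0, "dz": 0, "roll": 0},
    {"claw": 1, "dx": 60, "dy": 0, "dz": 0, "roll": 0},
    {"claw": 1, "dx": 90, "dy": 0, "dz": 0, "roll": 0},
    {"claw": 1, "dx": 110, "dy": 0, "dz": 0, "roll": 0},
    {"claw": 1, "dx": 110, "dy": 0, "dz": 0, "roll": 0},
    {"claw": 1, "dx": 110, "dy": 0, "dz": 0, "roll": 0},
  ],
)

```text
t: 2.2
tool_pos: [574.9, 110.8, 231.2]
tcp_rot: [2.219, 2.224, -0.001]
force: [-0.2, -1.2, -0.1]
grip_width: 85.3
grasp_force: 0.0
```

Run:
```python
from h import *
s,im=snap('wrist','wrist2.png');print(s['tool_pos'],s['tcp_rot'])
print('pin top',tri((cam('scene'),(214.3,246.3)),(cam('side'),(326.7,311))))
```

```text
[574.91747011 110.76423469 231.24277555] [ 2.21880978e+00  2.22363175e+00 -5.39137037e-04]
pin top [ 476.61626778 -332.36768287   86.18791159]
```

View pics/wrist2.png

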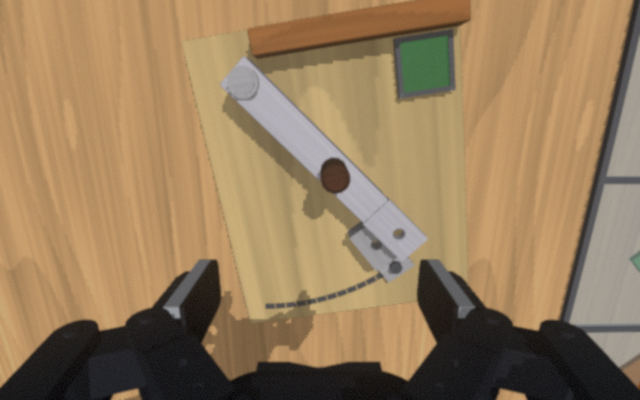

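Run:
```python
from h import *
s2=bot.read_state();s1=dict(s2);s1['tool_pos']=[575.02,0,231.32];s1['tcp_rot']=[2.2214,2.22138,0]
c1,c2=cam('wrist',s1),cam('wrist',s2)
p=atz(c2,(242,82),58)
for n,a,b,z in [('knob',(339,32),(335,170),95),('fh',(407,123),(399.5,234),53),('bh',(381,141),(376.5,245),40),('stud',(403,172),(396,267),40)]:
    X=tri((c1,a),(c2,b));A=atz(c1,a,z);B=atz(c2,b,z)
    print(n,X.round(1),A.round(1),B.round(1),[np.hypot(*(q-p)[:2]).round(1) for q in (X,A,B)],[np.degrees(np.arctan2(*(q-p)[1::-1])).round(2) for q in (X,A,B)])
print('piv',p)
a=cv2.imread('pics/wrist1.png')[85:215,330:460];b=cv2.imread('pics/wrist2.png')[190:320,325:455]
cv2.imwrite('pics/z.png',np.hstack([cv2.resize(q,(400,400),interpolation=cv2.INTER_CUBIC) for q in (a,b)]))
```

```text
knob [590.8 126.1  83.3] [591.1 124.   95. ] [589.3 128.4  95. ] [np.float64(111.1), np.float64(112.7), np.float64(108.4)] [np.float64(-41.74), np.float64(-42.47), np.float64(-41.34)]
fh [657.5  54.7  55. ] [657.7  54.6  53. ] [658.2  53.9  53. ] [np.float64(208.5), np.float64(208.8), np.float64(209.6)] [np.float64(-44.19), np.float64(-44.16), np.float64(-44.21)]
bh [637.   36.7  41.7] [636.8  36.6  40. ] [637.8  36.   40. ] [np.float64(208.1), np.float64(208.2), np.float64(209.3)] [np.float64(-51.69), np.float64(-51.75), np.float64(-51.65)]
stud [663.8   3.1  27.3] [660.5   5.7  40. ] [660.5   9.8  40. ] [np.float64(251.1), np.float64(247.1), np.float64(243.9)] [np.float64(-51.65), np.float64(-51.86), np.float64(-51.28)]
piv [507.92561236 200.05842902  58.        ]
```

View pics/z.png

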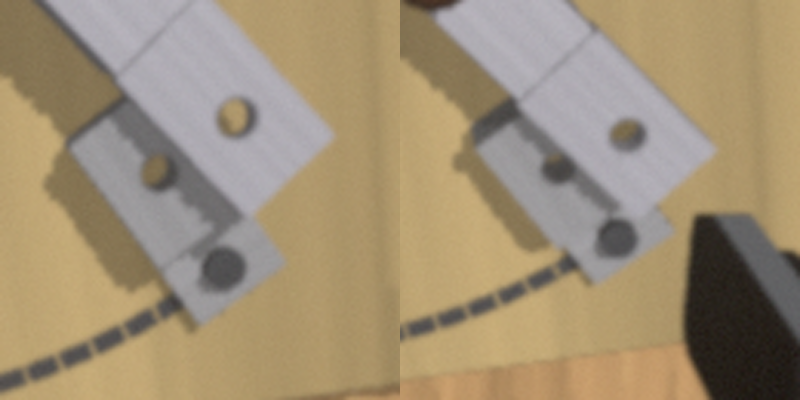

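The crops show the bracket hole at a 210 mm radius and an angle of -51.7°, with the fence at -44.2°; the dark stud further out is a separate thing. I'll grip the knob along its tangent and swing it about -7.5°.

Call:
apply_moves(
  commands=[
    {"claw": 1, "dx": 2, "dy": 3, "dz": 20, "roll": -7},
    {"claw": 1, "dx": 4, "dy": 6, "dz": 40, "roll": -14},
    {"claw": 1, "dx": 6, "dy": 9, "dz": 60, "roll": -21},
    {"claw": 1, "dx": 8, "dy": 12, "dz": 80, "roll": -28},
    {"claw": 1, "dx": 10, "dy": 15, "dz": 95, "roll": -35},
    {"claw": 1, "dx": 10, "dy": 15, "dz": 105, "roll": -42},
    {"claw": 1, "dx": 10, "dy": 15, "dz": 120, "roll": -46},
    {"claw": 1, "dx": 10, "dy": 15, "dz": 140, "roll": -46},
    {"claw": 1, "dx": 10, "dy": 15, "dz": 155, "roll": -46},
    {"claw": 1, "dx": 10, "dy": 15, "dz": 165, "roll": -46},
    {"claw": 1, "dx": 10, "dy": 15, "dz": 165, "roll": -46},
    {"claw": 1, "dx": 10, "dy": 15, "dz": 165, "roll": -46},
  ],
)

```text
t: 3.25
tool_pos: [590.2, 119.2, 66.3]
tcp_rot: [-1.178, -2.912, 0.001]
force: [0.3, 0.5, 0.2]
grip_width: 85.2
grasp_force: 0.0
```

Call:
apply_moves(
  commands=[
    {"claw": 0.2, "dx": 0, "dy": 0, "dz": 0, "roll": 0},
    {"claw": 0.2, "dx": 0, "dy": 0, "dz": 0, "roll": 0},
    {"claw": 0.2, "dx": 0, "dy": 0, "dz": 0, "roll": 0},
    {"claw": 0.2, "dx": 0, "dy": 0, "dz": 0, "roll": 0},
    {"claw": 0.2, "dx": 0, "dy": 0, "dz": 0, "roll": 0},
    {"claw": 0.2, "dx": 0, "dy": 0, "dz": 0, "roll": 0},
    {"claw": 0.2, "dx": 0, "dy": 0, "dz": 0, "roll": 0},
    {"claw": 0.2, "dx": 0, "dy": 0, "dz": 0, "roll": 0},
  ],
  force=25,
)

```text
t: 3.92
tool_pos: [590.2, 120.0, 66.9]
tcp_rot: [1.176, 2.912, 0.0]
force: [-0.6, 0.1, 5.6]
grip_width: 25.0
grasp_force: 24.8
```

Run:
```python
from h import *
s,im=snap('wrist','wrist3.png');print({k:np.round(v,2) for k,v in s.items() if k in('t','tool_pos','tcp_rot','grip_width','force','grasp_force')})
```

```text
{'t': np.float64(3.92), 'tool_pos': array([590.22, 120.  ,  66.95]), 'tcp_rot': array([1.18, 2.91, 0.  ]), 'force': array([-0.64,  0.07,  5.62]), 'grasp_force': np.float64(24.78), 'grip_width': np.float64(24.98)}
```

View pics/wrist3.png

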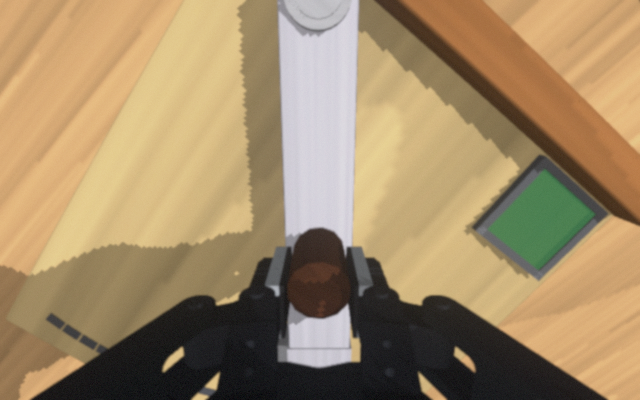

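The knob is held centrally, with the fence running straight up the image to the pivot at (318,0). Now I'll swing it -7.5°.

Call:
apply_moves(
  commands=[
    {"claw": 0.2, "dx": 0.1, "dy": -4, "dz": 0, "roll": 2},
    {"claw": 0.2, "dx": 0.3, "dy": -8, "dz": 0, "roll": 4},
    {"claw": 0.2, "dx": 0.6, "dy": -12, "dz": 0, "roll": 6},
    {"claw": 0.2, "dx": 1, "dy": -15, "dz": 0, "roll": 7.5},
    {"claw": 0.2, "dx": 1, "dy": -15, "dz": 0, "roll": 7.5},
    {"claw": 0.2, "dx": 1, "dy": -15, "dz": 0, "roll": 7.5},
    {"claw": 0.2, "dx": 1, "dy": -15, "dz": 0, "roll": 7.5},
  ],
)

```text
t: 4.55
tool_pos: [579.0, 109.8, 67.0]
tcp_rot: [1.365, 2.829, 0.0]
force: [-0.9, -0.0, 5.9]
grip_width: 25.1
grasp_force: 24.9
```

Call:
apply_moves(
  commands=[
    {"claw": 1, "dx": 0, "dy": 0, "dz": 0, "roll": 0},
    {"claw": 1, "dx": 0, "dy": 0, "dz": 0, "roll": 0},
    {"claw": 1, "dx": 0, "dy": 0, "dz": 0, "roll": 0},
    {"claw": 1, "dx": 0, "dy": 0, "dz": 0, "roll": 0},
    {"claw": 1, "dx": 0, "dy": 0, "dz": 0, "roll": 0},
    {"claw": 1, "dx": 0, "dy": 0, "dz": -30, "roll": 0},
    {"claw": 1, "dx": 0, "dy": 0, "dz": -65, "roll": 0},
    {"claw": 1, "dx": -50, "dy": 0, "dz": -70, "roll": 0},
    {"claw": 1, "dx": -90, "dy": 0, "dz": -70, "roll": 0},
    {"claw": 1, "dx": -95, "dy": 0, "dz": -70, "roll": 0},
    {"claw": 1, "dx": -95, "dy": 0, "dz": -70, "roll": 0},
  ],
)

```text
t: 5.47
tool_pos: [639.8, 33.0, 136.1]
tcp_rot: [1.369, 2.826, 0.0]
force: [-0.0, -0.4, -0.3]
grip_width: 84.9
grasp_force: 0.0
```

Run:
```python
from h import *
s,im=snap('wrist');print({k:np.round(v,3) for k,v in s.items() if k in('t','tool_pos','tcp_rot')})
c=cam('wrist',s)
u=proj(c,[[637.3,36.4,53],[637.3,36.4,40]]);print(u)
x,y=u[0].astype(int);x0=max(x-80,0);y0=max(y-60,0);print(x0,y0)
cv2.imwrite('pics/a.png',cv2.cvtColor(cv2.resize(im[y0:y0+120,x0:x0+160],None,fx=5,fy=5,interpolation=cv2.INTER_CUBIC),cv2.COLOR_RGB2BGR))
```

```text
{'t': np.float64(5.467), 'tool_pos': array([639.814,  32.965, 136.089]), 'tcp_rot': array([1.369, 2.826, 0.   ])}
[[317.13315413 204.24580192]
 [317.17340964 199.03026912]]
237 144
```

View pics/a.png

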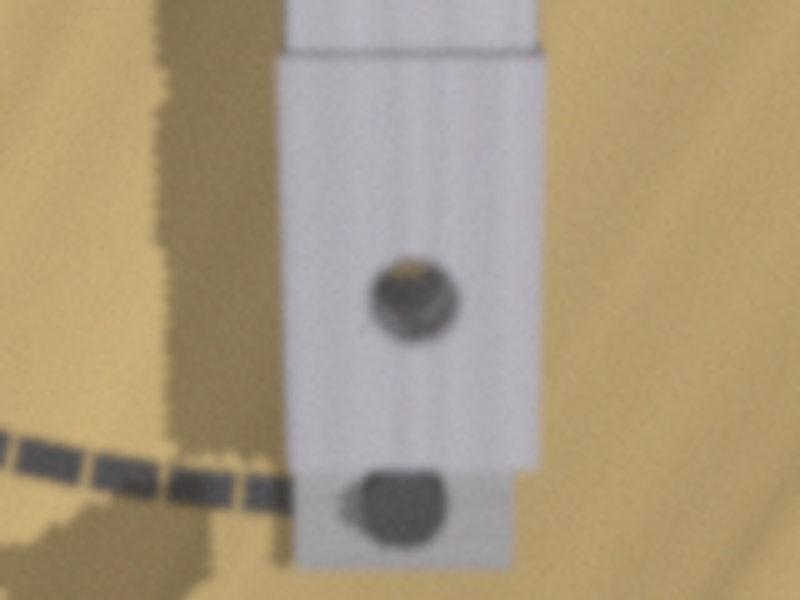

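The fence hole is at crop (414,300). The bracket's outer end is centred at x=403, and the board shows through the hole at (405,268). So the fence is about 1.5 mm short at the hole, or 0.9 mm at the knob. I'll regrip and nudge it.

Call:
apply_moves(
  commands=[
    {"claw": 1, "dx": 40, "dy": 0, "dz": 0, "roll": 0},
    {"claw": 1, "dx": 80, "dy": 0, "dz": 0, "roll": 0},
    {"claw": 1, "dx": 95, "dy": 0, "dz": 10, "roll": 0},
    {"claw": 1, "dx": 95, "dy": 0, "dz": 40, "roll": 0},
    {"claw": 1, "dx": 95, "dy": 0, "dz": 65, "roll": 0},
    {"claw": 1, "dx": 95, "dy": 0, "dz": 70, "roll": 0},
    {"claw": 1, "dx": 95, "dy": 0, "dz": 70, "roll": 0},
  ],
)

```text
t: 6.1
tool_pos: [576.4, 110.6, 64.4]
tcp_rot: [-1.361, -2.826, 0.005]
force: [-0.2, 0.6, 0.4]
grip_width: 86.1
grasp_force: 0.0
```

Call:
apply_moves(
  commands=[
    {"claw": 0.2, "dx": 0, "dy": 0, "dz": 0, "roll": 0},
    {"claw": 0.2, "dx": 0, "dy": 0, "dz": 0, "roll": 0},
    {"claw": 0.2, "dx": 0, "dy": 0, "dz": 0, "roll": 0},
    {"claw": 0.2, "dx": 0, "dy": 0, "dz": 0, "roll": 0},
    {"claw": 0.2, "dx": 0, "dy": 0, "dz": 0, "roll": 0},
    {"claw": 0.2, "dx": 0, "dy": 0, "dz": 0, "roll": 0},
    {"claw": 0.2, "dx": 0, "dy": 0, "dz": 0, "roll": 0},
    {"claw": 0.2, "dx": 0, "dy": 0, "dz": 0, "roll": 0},
    {"claw": 0.2, "dx": 0, "dy": -0.9, "dz": 0, "roll": 0.5},
    {"claw": 0.2, "dx": 0, "dy": -0.9, "dz": 0, "roll": 0.5},
    {"claw": 0.2, "dx": 0, "dy": -0.9, "dz": 0, "roll": 0.5},
    {"claw": 0.2, "dx": 0, "dy": -0.9, "dz": 0, "roll": 0.5},
  ],
)

```text
t: 7.1
tool_pos: [578.9, 109.4, 67.3]
tcp_rot: [1.376, 2.822, 0.002]
force: [-0.4, -0.4, 5.1]
grip_width: 25.2
grasp_force: 24.7
```

Call:
apply_moves(
  commands=[
    {"claw": 1, "dx": 0, "dy": 0, "dz": 0, "roll": 0},
    {"claw": 1, "dx": 0, "dy": 0, "dz": 0, "roll": 0},
    {"claw": 1, "dx": 0, "dy": 0, "dz": 0, "roll": 0},
    {"claw": 1, "dx": 0, "dy": 0, "dz": 0, "roll": 0},
    {"claw": 1, "dx": 0, "dy": 0, "dz": 0, "roll": 0},
    {"claw": 1, "dx": 0, "dy": 0, "dz": -30, "roll": 0},
    {"claw": 1, "dx": 0, "dy": 0, "dz": -65, "roll": 0},
    {"claw": 1, "dx": -50, "dy": 0, "dz": -70, "roll": 0},
    {"claw": 1, "dx": -90, "dy": 0, "dz": -70, "roll": 0},
    {"claw": 1, "dx": -95, "dy": 0, "dz": -70, "roll": 0},
    {"claw": 1, "dx": -95, "dy": 0, "dz": -70, "roll": 0},
    {"claw": 1, "dx": -95, "dy": 0, "dz": -70, "roll": 0},
  ],
)

```text
t: 8.1
tool_pos: [636.1, 34.2, 135.5]
tcp_rot: [-1.379, -2.821, 0.001]
force: [-0.5, 0.5, -0.0]
grip_width: 85.5
grasp_force: 0.0
```

Run:
```python
from h import *
s,im=snap('wrist');print({k:np.round(v,3) for k,v in s.items() if k in('t','tool_pos','tcp_rot')})
c=cam('wrist',s)
u=proj(c,[[637.3,36.4,53],[637.3,36.4,40]]);print(u)
x0,y0=237,144
print(atz(c,(x0+82,y0+60),53))
cv2.imwrite('pics/b.png',cv2.cvtColor(cv2.resize(im[y0:y0+120,x0:x0+160],None,fx=5,fy=5,interpolation=cv2.INTER_CUBIC),cv2.COLOR_RGB2BGR))
```

```text
{'t': np.float64(8.1), 'tool_pos': array([636.108,  34.173, 135.513]), 'tcp_rot': array([-1.379e+00, -2.821e+00,  1.000e-03])}
[[320.45497026 209.25292804]
 [320.36280706 203.84562739]]
[634.1445692   38.79883698  53.        ]
```

View pics/b.png

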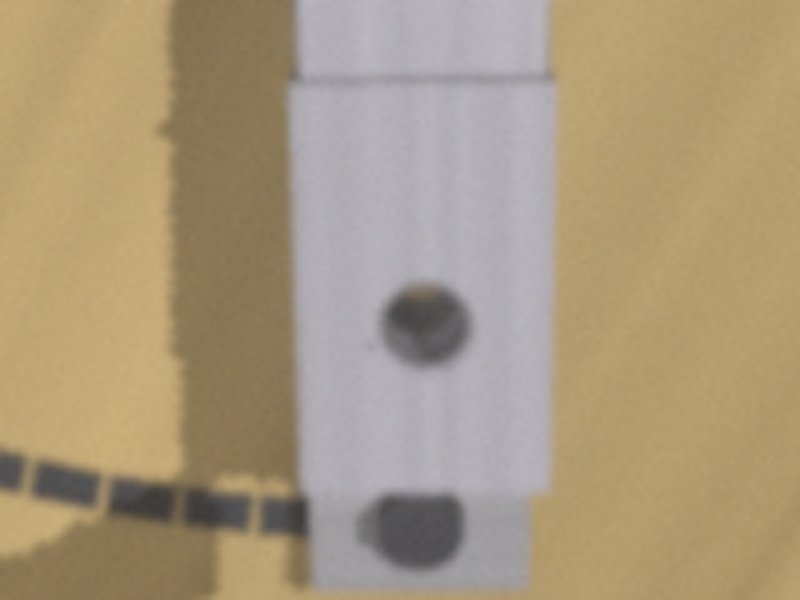

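Crop b shows the fence hole at (426,325) and the outer plate centred at x=420. Allowing for parallax, the holes line up to about 0.5 mm. Next is the pin; from here I'll measure in code to save pictures.

```bash
cat >> h.py <<'E'
def delta(X):
    s=bot.read_state();R=cv2.Rodrigues(np.array(s['tcp_rot'],float))[0]
    print('pos',np.round(s['tool_pos'],2),'delta',np.round(R.T@(np.array(X)-s['tool_pos']),2))
def circ(im,uv,r0=(14,30),w=60,p2=14,dark=False):
    x,y=np.array(uv).astype(int);x0,y0=max(x-w,0),max(y-w,0)
    g=cv2.medianBlur(cv2.cvtColor(im[y0:y+w,x0:x+w],cv2.COLOR_RGB2GRAY),3)
    g=cv2.resize(g,None,fx=4,fy=4,interpolation=cv2.INTER_CUBIC)
    c=cv2.HoughCircles(g,cv2.HOUGH_GRADIENT,1,20,param1=60,param2=p2,minRadius=r0[0]*4,maxRadius=r0[1]*4)
    return [] if c is None else [( x0+(a+.5)/4-.5,y0+(b+.5)/4-.5,r/4) for a,b,r in c[0][:4]]
E
python3 - <<'E'
from h import *
delta((476.6,-332.4,175))
s,im=snap('wrist');c=cam('wrist',s)
print(s['tool_pos'],proj(c,[637.3,36.4,53]))
for q in circ(im,proj(c,[637.3,36.4,53])[0],(6,12),25): print(q,atz(c,q[:2],53))
E
```

```text
pos [635.62  34.9  135.51] delta [-191.61 -351.43  -39.33]
[635.62436275  34.90462566 135.50520104] [[320.38905849 210.47688133]]
(np.float64(321.5), np.float64(209.75), np.float32(8.45)) [637.5826714   37.29719185  53.        ]
```

Call:
apply_moves(
  commands=[
    {"claw": 1, "dx": 0, "dy": -10, "dz": -30, "roll": 0},
    {"claw": 1, "dx": -17, "dy": -40, "dz": -50, "roll": 0},
    {"claw": 1, "dx": -36, "dy": -75, "dz": -60, "roll": 0},
    {"claw": 1, "dx": -55, "dy": -110, "dz": -60, "roll": 0},
    {"claw": 1, "dx": -74, "dy": -145, "dz": -60, "roll": 0},
    {"claw": 1, "dx": -93, "dy": -180, "dz": -60, "roll": 0},
    {"claw": 1, "dx": -112, "dy": -215, "dz": -60, "roll": 0},
    {"claw": 1, "dx": -131, "dy": -250, "dz": -60, "roll": 0},
    {"claw": 1, "dx": -150, "dy": -285, "dz": -55, "roll": 0},
    {"claw": 1, "dx": -170, "dy": -320, "dz": -50, "roll": 0},
    {"claw": 1, "dx": -185, "dy": -340, "dz": -45, "roll": 0},
    {"claw": 1, "dx": -192, "dy": -351, "dz": -39, "roll": 0},
  ],
)

```text
t: 9.2
tool_pos: [477.2, -334.4, 175.1]
tcp_rot: [1.379, 2.822, -0.001]
force: [0.2, -0.8, 0.7]
grip_width: 85.4
grasp_force: 0.0
```

Call:
apply_moves(
  commands=[
    {"claw": 1, "dx": 0, "dy": 0, "dz": 0, "roll": 0},
    {"claw": 1, "dx": 0, "dy": 0, "dz": 0, "roll": 0},
    {"claw": 1, "dx": 0, "dy": 0, "dz": 0, "roll": 0},
    {"claw": 1, "dx": 0, "dy": 0, "dz": 0, "roll": 0},
  ],
)

```text
t: 9.53
tool_pos: [479.1, -331.3, 175.6]
tcp_rot: [1.374, 2.825, 0.001]
force: [0.6, 0.2, -0.4]
grip_width: 85.7
grasp_force: 0.0
```

Run:
```python
from h import *
s,im=snap('wrist','p1.png');c=cam('wrist',s)
print(s['t'],s['tool_pos'],s['tcp_rot'],proj(c,[[476.6,-332.4,87],[476.6,-332.4,55],[476.6,-332.4,50]]))
for n in('pin','block'):print(n,[(np.round(q['bbox'],1).tolist(),q['score']) for q in bot.search_frame('wrist',n)[:2]])
for q in circ(im,proj(c,[476.6,-332.4,87])[0],(12,24),60): print(q,atz(c,q[:2],87))
cv2.imwrite('pics/p1c.png',cv2.cvtColor(im[60:360,160:480],cv2.COLOR_RGB2BGR))
```

```text
9.5333 [ 479.06412374 -331.26216336  175.61430926] [1.37403533e+00 2.82483022e+00 8.56669803e-04] [[313.26655936 206.98001047]
 [313.79748471 195.0415824 ]
 [313.86983575 193.41517053]]
pin [([298.0, 182.4, 328.8, 221.2], 0.79)]
block [([255.8, 134.8, 361.6, 243.9], 0.79), ([295.2, 178.3, 326.7, 221.2], 0.38)]
(np.float64(311.5), np.float64(196.5), np.float32(15.65)) [ 470.83585703 -327.02293344   87.        ]
(np.float64(313.0), np.float64(202.75), np.float32(21.8)) [ 474.51102926 -330.02138451   87.        ]
(np.float64(308.5), np.float64(200.5), np.float32(15.675)) [ 470.96619914 -330.67527521   87.        ]
```

View pics/p1c.png

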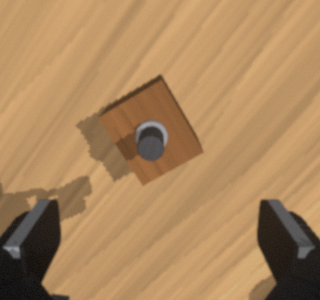

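The crop shows the pin head's top near (150,147), i.e. full-frame (311,207), in the block and well clear of the open fingers. I'll segment the dark head for a finer fix.

Run:
```python
from h import *
im=cv2.imread('pics/p1.png');hsv=cv2.cvtColor(im,cv2.COLOR_BGR2HSV)
m=((hsv[...,1]<70)&(hsv[...,2]<110)).astype(np.uint8);m[:, :270]=0;m[:,360:]=0;m[:165]=0;m[245:]=0
n,l,st,ce=cv2.connectedComponentsWithStats(m)
i=1+np.argmax(st[1:,4]);print(st[i],ce[i])
cs=cv2.findContours((l==i).astype(np.uint8),0,1)[0][0];print(cv2.minEnclosingCircle(cs))
x0,y0,w,h,_=st[i]
s=bot.read_state();c=cam('wrist',s)
r=w/2;uv=(x0+(w-1)/2,y0+h-.5-r);print(uv,r,s['tool_pos'],atz(c,uv,87))
delta(atz(c,uv,87)*[1,1,0]+[0,0,58])
```

```text
[296 186  28  34 745] [310.25771812 202.79060403]
((310.85528564453125, 202.69058227539062), 16.827913284301758)
(np.float64(309.5), np.float64(205.5)) 14.0 [ 478.88571612 -331.87031551  175.66260545] [ 473.63362394 -333.84386173   87.        ]
pos [ 478.89 -331.87  175.66] delta [  1.74  -5.39 117.66]
```

Call:
apply_moves(
  commands=[
    {"claw": 1, "dx": 1, "dy": -5, "dz": 25, "roll": 0},
    {"claw": 1, "dx": 1, "dy": -5, "dz": 55, "roll": 0},
    {"claw": 1, "dx": 1, "dy": -5, "dz": 80, "roll": 0},
    {"claw": 1, "dx": 1, "dy": -5, "dz": 100, "roll": 0},
    {"claw": 1, "dx": 1, "dy": -5, "dz": 112, "roll": 0},
    {"claw": 1, "dx": 1, "dy": -5, "dz": 117, "roll": 0},
    {"claw": 1, "dx": 1, "dy": -5, "dz": 117, "roll": 0},
    {"claw": 1, "dx": 1, "dy": -5, "dz": 117, "roll": 0},
    {"claw": 1, "dx": 1, "dy": -5, "dz": 117, "roll": 0},
  ],
)

```text
t: 10.43
tool_pos: [474.6, -335.6, 59.5]
tcp_rot: [1.376, 2.822, -0.001]
force: [-0.5, -0.1, 1.5]
grip_width: 85.0
grasp_force: 0.0
```

Call:
apply_moves(
  commands=[
    {"claw": 0.1, "dx": 0, "dy": 0, "dz": 0, "roll": 0},
    {"claw": 0.1, "dx": 0, "dy": 0, "dz": 0, "roll": 0},
    {"claw": 0.1, "dx": 0, "dy": 0, "dz": 0, "roll": 0},
    {"claw": 0.1, "dx": 0, "dy": 0, "dz": 0, "roll": 0},
    {"claw": 0.1, "dx": 0, "dy": 0, "dz": 0, "roll": 0},
    {"claw": 0.1, "dx": 0, "dy": 0, "dz": 0, "roll": 0},
    {"claw": 0.1, "dx": 0, "dy": 0, "dz": 0, "roll": 0},
    {"claw": 0.1, "dx": 0, "dy": 0, "dz": 0, "roll": 0},
    {"claw": 0.1, "dx": 0, "dy": 0, "dz": 0, "roll": 0},
    {"claw": 0.1, "dx": 0, "dy": 0, "dz": 0, "roll": 0},
  ],
  force=40,
)

```text
t: 11.27
tool_pos: [473.8, -335.3, 58.6]
tcp_rot: [1.377, 2.823, -0.0]
force: [-1.4, -0.6, 3.9]
grip_width: 18.9
grasp_force: 39.1
```

Run:
```python
from h import *
s=bot.read_state();print({k:np.round(s[k],2).tolist() for k in('t','tool_pos','tcp_rot','grip_width','force','ft_torque','grasp_force')})
```

```text
{'t': 11.27, 'tool_pos': [473.81, -335.32, 58.62], 'tcp_rot': [1.38, 2.82, -0.0], 'grip_width': 18.94, 'force': [-1.44, -0.56, 3.87], 'ft_torque': [0.04, 0.09, 0.06], 'grasp_force': 39.06}
```

Call:
apply_moves(
  commands=[
    {"claw": 0.1, "dx": 0, "dy": 0, "dz": -10, "roll": 0},
    {"claw": 0.1, "dx": 0, "dy": 0, "dz": -25, "roll": 0},
    {"claw": 0.1, "dx": 0, "dy": 0, "dz": -45, "roll": 0},
    {"claw": 0.1, "dx": 0, "dy": 0, "dz": -70, "roll": 0},
    {"claw": 0.1, "dx": 0, "dy": 0, "dz": -95, "roll": 0},
    {"claw": 0.1, "dx": 0, "dy": 0, "dz": -110, "roll": 0},
    {"claw": 0.1, "dx": 0, "dy": 0, "dz": -110, "roll": 0},
    {"claw": 0.1, "dx": 0, "dy": 0, "dz": -110, "roll": 0},
  ],
)

```text
t: 11.93
tool_pos: [473.8, -335.2, 168.8]
tcp_rot: [1.377, 2.822, -0.0]
force: [-0.2, 0.6, -0.6]
grip_width: 18.9
grasp_force: 39.2
```

Run:
```python
from h import *
delta((637.5,36.8,168))
s,im=snap('wrist','held.png');print(bot.read_state()['grip_width'])
for n in('pin','block','pin_tip'):print(n,[(np.round(q['bbox'],1).tolist(),round(q['score'],2)) for q in bot.search_frame('wrist',n)[:2]])
# tip/collar predicted if on tool axis
R=cv2.Rodrigues(np.array(s['tcp_rot']))[0];c=cam('wrist',s);p=np.array(s['tool_pos'])
print(proj(c,[p+R@[0,0,z] for z in(-29,3,8,40)]))
```

```text
pos [ 473.81 -335.21  168.81] delta [192.38 358.02   0.74]
18.56793437521446
pin [([296.2, 231.1, 343.7, 319.9], 0.6), ([483.3, 313.4, 557.7, 366.7], 0.6)]
block [([266.0, 136.3, 369.4, 237.8], 0.63)]
pin_tip [([291.9, 231.8, 341.2, 320.4], 0.91)]
[[316.02375584 300.99148444]
 [316.43934202 262.66741079]
 [316.49041122 257.96318966]
 [316.75823641 233.31110004]]
```

Call:
apply_moves(
  commands=[
    {"claw": 0.1, "dx": 10, "dy": 20, "dz": -10, "roll": 0},
    {"claw": 0.1, "dx": 28, "dy": 52, "dz": -20, "roll": 0},
    {"claw": 0.1, "dx": 46, "dy": 86, "dz": -20, "roll": 0},
    {"claw": 0.1, "dx": 65, "dy": 120, "dz": -20, "roll": 0},
    {"claw": 0.1, "dx": 83, "dy": 155, "dz": -20, "roll": 0},
    {"claw": 0.1, "dx": 102, "dy": 190, "dz": -20, "roll": 0},
    {"claw": 0.1, "dx": 120, "dy": 224, "dz": -20, "roll": 0},
    {"claw": 0.1, "dx": 138, "dy": 258, "dz": -15, "roll": 0},
    {"claw": 0.1, "dx": 157, "dy": 292, "dz": -10, "roll": 0},
    {"claw": 0.1, "dx": 174, "dy": 324, "dz": -5, "roll": 0},
    {"claw": 0.1, "dx": 186, "dy": 347, "dz": 0, "roll": 0},
    {"claw": 0.1, "dx": 192, "dy": 358, "dz": 0, "roll": 0},
  ],
)

```text
t: 13.13
tool_pos: [637.6, 39.9, 165.6]
tcp_rot: [-1.371, -2.822, 0.001]
force: [-0.5, -0.3, -1.8]
grip_width: 18.9
grasp_force: 39.3
```

Call:
apply_moves(
  commands=[
    {"claw": 0.1, "dx": 0, "dy": 0, "dz": 0, "roll": 0},
    {"claw": 0.1, "dx": 0, "dy": 0, "dz": 0, "roll": 0},
    {"claw": 0.1, "dx": 0, "dy": 0, "dz": 0, "roll": 0},
    {"claw": 0.1, "dx": 0, "dy": 0, "dz": 0, "roll": 0},
    {"claw": 0.1, "dx": 0, "dy": 0, "dz": 0, "roll": 0},
  ],
)

```text
t: 13.55
tool_pos: [637.3, 35.0, 168.7]
tcp_rot: [1.38, 2.822, -0.0]
force: [0.2, -0.3, -0.2]
grip_width: 18.7
grasp_force: 39.3
```

Run:
```python
from h import *
s,im=snap('wrist','hov.png');c=cam('wrist',s);print(s['t'],s['grip_width'])
u=proj(c,[637.5,36.8,53])[0];print(u)
for q in circ(im,u,(5,11),25,12): print(np.round(q,1),atz(c,q[:2],53).round(1))
delta((637.5,36.8,105))
R=cv2.Rodrigues(np.array(s['tcp_rot']))[0];p=np.array(s['tool_pos'])
print(proj(c,[p+R@[0,0,z] for z in(3,40)]))
g=cv2.cvtColor(im,cv2.COLOR_RGB2GRAY)
for y in range(222,262,3): print(y,g[y,284:356:3].tolist())
```

```text
13.55 18.695986236609595
[318.70860865 195.86625226]
[319.2 195.2   7.7] [637.5  37.5  53. ]
pos [637.39  35.22 168.72] delta [ 1.2   1.05 63.72]
[[316.44347048 262.67837259]
 [316.76179137 233.32028928]]
222 [132, 130, 128, 125, 130, 186, 192, 190, 192, 194, 193, 190, 196, 191, 191, 193, 188, 194, 197, 187, 172, 171, 171, 173]
225 [160, 170, 148, 152, 132, 181, 188, 187, 188, 189, 181, 176, 178, 176, 187, 188, 184, 187, 189, 183, 171, 171, 169, 172]
228 [115, 129, 152, 142, 111, 152, 178, 178, 177, 149, 83, 88, 91, 90, 163, 176, 176, 177, 174, 171, 170, 173, 169, 171]
231 [87, 100, 123, 88, 74, 130, 174, 170, 149, 105, 89, 89, 90, 89, 126, 170, 169, 171, 170, 170, 169, 171, 171, 173]
234 [128, 124, 131, 101, 75, 126, 172, 171, 132, 102, 88, 92, 97, 98, 124, 170, 174, 169, 173, 169, 172, 171, 173, 174]
237 [178, 175, 174, 171, 123, 146, 174, 154, 107, 95, 97, 103, 109, 108, 109, 125, 154, 171, 171, 170, 171, 170, 171, 173]
240 [177, 176, 180, 178, 130, 145, 128, 101, 127, 154, 162, 164, 170, 164, 158, 137, 116, 135, 169, 171, 171, 170, 173, 174]
243 [178, 179, 180, 175, 131, 105, 126, 165, 174, 173, 168, 165, 171, 173, 172, 153, 160, 116, 125, 165, 172, 173, 172, 172]
246 [140, 136, 138, 132, 103, 132, 169, 173, 173, 160, 139, 130, 124, 132, 141, 120, 121, 119, 105, 103, 129, 134, 135, 135]
249 [99, 96, 96, 81, 46, 148, 173, 156, 129, 68, 56, 53, 59, 55, 60, 85, 106, 117, 107, 43, 82, 96, 97, 96]
252 [98, 97, 96, 68, 39, 111, 131, 71, 51, 50, 53, 56, 54, 53, 48, 45, 57, 112, 104, 38, 67, 97, 95, 98]
255 [94, 96, 95, 60, 41, 102, 66, 49, 50, 50, 51, 51, 52, 57, 52, 47, 45, 73, 100, 41, 59, 97, 95, 96]
258 [96, 94, 96, 48, 38, 81, 51, 50, 49, 52, 52, 48, 54, 54, 51, 44, 44, 43, 70, 39, 48, 92, 97, 96]
261 [96, 95, 91, 44, 36, 43, 50, 48, 50, 46, 53, 52, 53, 53, 47, 44, 43, 44, 44, 34, 43, 93, 97, 95]
```

The pin's tip and the hole, both read with the same camera, agree to within about 0.5 mm. I'll lower to just below the fence top and watch the force.

Call:
apply_moves(
  commands=[
    {"claw": 0.1, "dx": 0, "dy": 0, "dz": 20, "roll": 0},
    {"claw": 0.1, "dx": 0, "dy": 0, "dz": 40, "roll": 0},
    {"claw": 0.1, "dx": 0, "dy": 0, "dz": 55, "roll": 0},
    {"claw": 0.1, "dx": 0, "dy": 0, "dz": 65, "roll": 0},
    {"claw": 0.1, "dx": 0, "dy": 0, "dz": 70, "roll": 0},
    {"claw": 0.1, "dx": 0, "dy": 0, "dz": 74, "roll": 0},
    {"claw": 0.1, "dx": 0, "dy": 0, "dz": 77, "roll": 0},
    {"claw": 0.1, "dx": 0, "dy": 0, "dz": 80, "roll": 0},
    {"claw": 0.1, "dx": 0, "dy": 0, "dz": 80, "roll": 0},
    {"claw": 0.1, "dx": 0, "dy": 0, "dz": 80, "roll": 0},
  ],
)

```text
t: 14.43
tool_pos: [637.9, 36.5, 88.8]
tcp_rot: [1.377, 2.823, 0.001]
force: [0.5, -0.1, -0.8]
grip_width: 18.9
grasp_force: 39.3
```

Tip is about 5 mm in with no contact force, so I'll continue.

Call:
apply_moves(
  commands=[
    {"claw": 0.1, "dx": 0, "dy": 0, "dz": 2, "roll": 0},
    {"claw": 0.1, "dx": 0, "dy": 0, "dz": 4, "roll": 0},
    {"claw": 0.1, "dx": 0, "dy": 0, "dz": 6, "roll": 0},
    {"claw": 0.1, "dx": 0, "dy": 0, "dz": 8, "roll": 0},
    {"claw": 0.1, "dx": 0, "dy": 0, "dz": 10, "roll": 0},
    {"claw": 0.1, "dx": 0, "dy": 0, "dz": 10, "roll": 0},
    {"claw": 0.1, "dx": 0, "dy": 0, "dz": 10, "roll": 0},
  ],
)

```text
t: 15.02
tool_pos: [637.6, 36.5, 78.1]
tcp_rot: [-1.377, -2.823, 0.0]
force: [-0.1, -0.2, -1.1]
grip_width: 18.9
grasp_force: 39.3
```

Call:
apply_moves(
  commands=[
    {"claw": 0.1, "dx": 0, "dy": 0, "dz": 2, "roll": 0},
    {"claw": 0.1, "dx": 0, "dy": 0, "dz": 4, "roll": 0},
    {"claw": 0.1, "dx": 0, "dy": 0, "dz": 6, "roll": 0},
    {"claw": 0.1, "dx": 0, "dy": 0, "dz": 8, "roll": 0},
    {"claw": 0.1, "dx": 0, "dy": 0, "dz": 10, "roll": 0},
    {"claw": 0.1, "dx": 0, "dy": 0, "dz": 10, "roll": 0},
  ],
)

```text
t: 15.52
tool_pos: [637.2, 36.5, 67.7]
tcp_rot: [-1.377, -2.823, 0.001]
force: [0.2, 0.1, -1.4]
grip_width: 18.8
grasp_force: 39.4
```

Call:
apply_moves(
  commands=[
    {"claw": 0.1, "dx": 0, "dy": 0, "dz": 2, "roll": 0},
    {"claw": 0.1, "dx": 0, "dy": 0, "dz": 4, "roll": 0},
    {"claw": 0.1, "dx": 0, "dy": 0, "dz": 5, "roll": 0},
    {"claw": 0.1, "dx": 0, "dy": 0, "dz": 6, "roll": 0},
    {"claw": 0.1, "dx": 0, "dy": 0, "dz": 6.5, "roll": 0},
    {"claw": 0.1, "dx": 0, "dy": 0, "dz": 6.5, "roll": 0},
    {"claw": 0.1, "dx": 0, "dy": 0, "dz": 6.5, "roll": 0},
  ],
)

```text
t: 16.1
tool_pos: [637.3, 36.5, 61.7]
tcp_rot: [-1.377, -2.823, 0.001]
force: [-1.9, 0.4, -1.0]
grip_width: 19.1
grasp_force: 39.4
```

Call:
apply_moves(
  commands=[
    {"claw": 0.1, "dx": 0, "dy": 0, "dz": 0.4, "roll": 0},
    {"claw": 0.1, "dx": 0, "dy": 0, "dz": 0.8, "roll": 0},
    {"claw": 0.1, "dx": 0, "dy": 0, "dz": 0.8, "roll": 0},
  ],
)

```text
t: 16.35
tool_pos: [637.3, 36.5, 61.6]
tcp_rot: [-1.377, -2.823, 0.0]
force: [-4.7, -0.8, 4.3]
grip_width: 18.6
grasp_force: 39.9
```

Call:
apply_moves(
  commands=[
    {"claw": 0.1, "dx": 0, "dy": 0, "dz": 0.5, "roll": 0},
    {"claw": 0.1, "dx": 0, "dy": 0, "dz": 0.5, "roll": 0},
  ],
)

```text
t: 16.52
tool_pos: [637.4, 36.5, 61.6]
tcp_rot: [-1.377, -2.824, 0.0]
force: [-4.8, 0.0, 7.7]
grip_width: 19.0
grasp_force: 40.2
```

Call:
apply_moves(
  commands=[
    {"claw": 0.6, "dx": 0, "dy": 0, "dz": 0, "roll": 0},
    {"claw": 0.8, "dx": 0, "dy": 0, "dz": 0, "roll": 0},
    {"claw": 0.8, "dx": 0, "dy": 0, "dz": 0, "roll": 0},
    {"claw": 0.8, "dx": 0, "dy": 0, "dz": 0, "roll": 0},
    {"claw": 0.8, "dx": 0, "dy": 0, "dz": 0, "roll": 0},
    {"claw": 0.8, "dx": 0, "dy": 0, "dz": -20, "roll": 0},
    {"claw": 0.8, "dx": 0, "dy": 0, "dz": -50, "roll": 0},
    {"claw": 0.8, "dx": 0, "dy": 0, "dz": -85, "roll": 0},
    {"claw": 0.8, "dx": 0, "dy": 0, "dz": -110, "roll": 0},
    {"claw": 0.8, "dx": 0, "dy": 0, "dz": -110, "roll": 0},
    {"claw": 0.8, "dx": 0, "dy": 0, "dz": -110, "roll": 0},
    {"claw": 0.8, "dx": 0, "dy": 0, "dz": -110, "roll": 0},
  ],
)

```text
t: 17.52
tool_pos: [637.1, 36.5, 169.6]
tcp_rot: [-1.377, -2.823, 0.001]
force: [-0.8, -1.2, -1.1]
grip_width: 68.5
grasp_force: 0.0
```

Run:
```python
from h import *
s,im=snap('wrist','end.png');c=cam('wrist',s);print(s['t'],s['tool_pos'],s['force'])
print('wrist pin',[(q['bbox'],q['score']) for q in bot.search_frame('wrist','pin')[:2]])
def exp(c,P,zs):
    a=np.linspace(0,6.28,40);return np.vstack([proj(c,[P+[r*np.cos(t),r*np.sin(t),z] for t in a]) for r,z in zs])
def ht(c,name,zb):
    u=exp(c,np.array([637.4,36.5,0]),[(13,zb),(13,zb+5),(10,zb+37)]);print(name,'base',zb,u.min(0).round(1),u.max(0).round(1))
for z in(53,60):ht(c,'wrist',z)
for n in('scene','side'):
    snap(n,n+'E.png');print(n,[(q['bbox'],q['score']) for q in bot.search_frame(n,'pin')[:2]])
    for z in(53,60):ht(cam(n),n,z)
```

```text
17.5167 [637.07644889  36.49349181 169.64322934] [-0.84359563 -1.20048662 -1.09730434]
wrist pin [([302.5, 184.0, 334.4, 223.6], 0.7)]
wrist base 53 [301.  181.6] [334.2 225.7]
wrist base 60 [300.6 183.6] [334.6 229.3]
scene [([344.3, 221.4, 351.0, 228.8], 0.39)]
scene base 53 [342.8 215.9] [351.3 229.6]
scene base 60 [342.9 214.3] [351.4 228.1]
side [([338.5, 189.0, 347.0, 204.9], 0.68)]
side base 53 [338.7 188.5] [348.4 204.8]
side base 60 [338.8 186.3] [348.6 202.6]
```

The side and wrist boxes match the collar resting at 53 mm, so the pin is fully home.

```bash
python3 -c "
from workcell import bot
print(bot.hand_in())"
```

```text
the job is handed in; nothing more can be done
None
```

I swung the fence until its hole lined up with the bracket's, pushed the pin through both holes until its collar rested on the fence, let go, and handed the job in at about 17.7 s; the arm never went near the jar, brush or tray.

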